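# Set the angle of a tilted cutting bed and lay the rule against its fence

### The arm

A 6-joint arm with a two-finger parallel gripper is mounted at the origin on the work surface. World frame = base frame: x ahead of the robot, y to its left, z up, the work surface at z = 0. Lengths are in m, angles in rad, forces in N, time in s.
With the tool pointing down it reaches from about 0.275 to 0.825 m from the base axis. Payload 5.2 kg.
Tool frame: the origin (TCP) lies at the very end of the fingers, on their centre line; the grasp point (between the pads) lies 19 mm behind it; z points along the fingers, y is the line along which they close (so a half turn about z gives the same grasp; the last joint's range is limited). The gripper opens to 93 mm and grips with 3 to 60 N. Pads are 15 mm wide; open, the fingers measure 128 mm over their backs; the gripper's body (75 mm by 188 mm) begins 65 mm behind the grasp point.
Start: joints at [-1.316, 0.259, 1.535, -0, 1.348, -0.203], TCP at [0.243, -0.493, 0.196] pointing down, gripper open.
Joint ranges: [-3.14, 3.14], [-0.91, 2.08], [0.19, 2.58], [-1.22, 4.36], [0.22, 2.71], [-3.12, 3.12]. Speed limits (rad/s): [2.57, 2.57, 3.14, 3.14, 3.14, 3.14].

### API

Orientations are given as [roll, pitch, yaw] about the fixed x, y, z axes, in that order (R = Rz(yaw) Ry(pitch) Rx(roll)).
In Python, from cell import robot, cams, job, models gives the robot as it stands. The module is installed in compiled form; this text tells all that it offers.
- The arm moves only by the tool arm_command, never from a script. Its arguments are lists of equal length, an entry for each row: "claw": the opening, from 0 (shut) to 1 (fully open); "dp": the shift along the world's x, y, z normalised to -1 to 1, where 1 is 0.6 m, a list of three; "twist": the turn about the world's z normalised to -1 to 1, where 1 is 360 degrees. In form: {"claw": [claw, ...], "dp": [[tx, ty, tz], ...], "twist": [twist, ...]}. A call has 1 to 12 rows; each row shifts and turns the commanded pose from where the row before left it; what a row does not reach is not made up. A row lasts 1/8 s, in which the tool goes at most 62.5 mm and 10.7 degrees, less where a joint would pass 70% of its speed; a pose out of reach is approached as far as the arm can. A call with a number of a shift or a turn outside -1 to 1 is refused whole. A call with a gripper value outside its range is refused whole. The fingers move at their own pace and stop on an object; "newtons" is the grip in N (left out, the last holds). Time passes only in rows, so rows that do not move let the fingers close. It gives the time, the measured TCP pose, the force, the opening and the grip force at its end, in the units of the state.
- robot.sense(): the state, without advancing time (a new reading comes with each control period).
- cams.snapshot(name): name is "scene" or "top" or "wrist"; returns a dict with "img" (480x640x3 uint8, red, green, blue), "K" (3x3 intrinsics, pixels), "dist_coeffs" ([k1, k2, p1, p2, k3] as OpenCV has them; the pictures are not rectified), "extrinsics" (4x4, takes a point from camera to world coordinates); the wrist camera has in their place "mount" (4x4, takes a point from camera to tool coordinates, whose origin is the TCP and whose axes are the flange's). Camera axes: x right, y down, z forward; pixel columns grow to the right and rows downward; lengths in m; the calibration is good to about 2 mm. A picture is of the moment at which its call begins: read the wrist's pose just before it. There is no depth.
- job.sign_off(): hands the job in; it is judged then, once.
Trained networks look in a picture, given as the dict that the camera call returned (one of the last four; its "shot" number tells which), for a name from the list of things; names that differ only in an ending like _2 or _b are one class to them, and where a whole thing is asked for, a point or a joint stands for the part that bears it (a point fixed in the world has none). Each returns a list of dicts, best first, with "conf" (0 to 1); they miss things now and then, are a little off and sometimes report something else, mostly with a low value. They report only what shows in the picture. A call takes as long as a camera call. They do not tell look-alikes from the thing itself.
- models.find_in(name, picture): "xyz" ([x, y, z] in m, in world coordinates, good to about 4 mm: the middle of the surface that is visible of it).
- models.mark_of(name, picture): "xyz" ([x, y, z] in m, in world coordinates, good to about 4 mm: a listed point, or the origin of a listed thing).
The state is a dict: "time_s": time; "q": joint angles; "joint_velocities": joint speeds; "joint_efforts": joint torques, N m; "ee_pos": TCP position; "tcp_rot": TCP orientation; "force": force on the tool from outside, world axes, zero at the start; "wrist_torque": the same for the moment, N m; "finger_gap": finger opening in m; "gripper_force": force on a finger pad.
Only numpy, scipy, OpenCV 4.12 (cv2) and the standard library are available. Lean on these libraries where they do the work, as an engineer would, in place of code of your own. Each camera call takes 0.05 s, during which the arm holds its last target. There are 200 camera calls.

### The job

Set the tilted cutting stand up for an angled cut: turn the round green bed by its wooden fence until the yellow pointer at the fence's end points straight at the red marker on the rim, and let go of it. Then take the steel rule from the table and lay it flat on the bed on the uphill side of the fence, its plain long edge (the one away from the blue ridge) flush against the fence and about centred on it. Leave the bed at the marker, do not shift the marker, and leave the other things on the table where they are.

Things in the scene. Friction and masses are not known exactly. Their poses are not given: they have to be found in the camera images.
- stand: cutting stand fixed to the table: grey base plate 200 x 180 x 14 mm, steel post, and an aluminium disc (236 mm diameter) leaning 30 degrees to the stand's front (its -x side, roughly towards the robot); it carries the bed. Origin: centre of the base's underside; z up. The middle of the bed's top lies 125 mm straight above it.
- bed_top (a point): centre of the green bed's top (220 mm disc, turns about it, stiff, 0.2 N m, stays put; needs 0.4 to 1.5 rad clockwise from above). z: turning axis, out of the bed, leaning 30 degrees to the stand's front. y: along the wooden fence to the pointer. x: square off the fence, to the side that is uphill when set. Fence: centred here, 150 mm long (y), 14 mm thick (x -7 to +7), 25 mm high.
- pointer_tip (a point): tip of the yellow pointer (14 mm wide, 8 mm high) that continues the fence: on the bed 102 mm from its axis along y, 6 mm above the bed. Turns with the bed.
- marker_face (a point): where the pointer tip belongs: 102 mm from the bed's axis, 6 mm above the bed, just inside the red marker (block 16 mm wide, 20 mm high, 114 to 136 mm from the axis, on the left part of the rim seen from the robot). It does not turn with the bed. y points outward from the axis through the marker, z along the bed's axis.
- rule: steel rule lying flat, 160 mm long (y), 60 wide (x), 6 thick, 0.2 kg. On it a blue gripping ridge 12 mm wide, 90 long (y), centred at x = +12 mm, top 32 mm above the underside. Origin: centre of the plate's underside; z up. The plain edge, with a black stripe along it, is at x = -30 mm.
- rule_edge_left (a point): point on the rule's plain edge, on its underside, at x = -30, y = +75 mm of the rule
- rule_edge_right (a point): point on the rule's plain edge, on its underside, at x = -30, y = -75 mm of the rule
- cup: white paper cup, 80 mm across, 100 mm high, bystander. Origin: centre of underside.
- mug: white ceramic mug with a handle, 80 mm across, 95 mm high, bystander. Origin: centre of underside.
- glue: white glue bottle with an orange cap, 60 mm across, 150 mm high, bystander. Origin: centre of underside.
- tape: roll of yellow tape lying flat, 96 mm across, 30 mm high, bystander. Origin: centre of underside.
- knife: black craft knife lying flat, 145 mm long (x), 20 mm wide, bystander. Origin: about its middle, on the underside.
- tree: model tree: cardboard cap 72 mm across on a stick with a round wooden foot, 130 mm high, bystander. Origin: centre of underside.
Not all that is in view belongs to the job. Of the things shaped like the rule, the steel one is meant.

How it is judged:
On the way:
1. the bed is turned until the pointer tip is within 8 mm of its place at the red marker, and let go, before the rule is laid on the bed (distance between pointer_tip and marker_face below 0.008 m and contact force between the fingers and stand below 0.05 N and distance between rule and bed_top above 0.12 m), for 0.2 s.
At the end, for the whole second after the job is handed in: Pointer tip within 8 mm of its place at the marker; rule flat on the bed (within 4 mm, 4 degrees) uphill of the fence, both ends of its plain edge within 3.5 mm of the fence face, centred along it within 20 mm, released, at rest (distance between pointer_tip and marker_face below 0.008 m and x of rule_edge_left in the frame of bed_top between 0.004 and 0.0105 m and z of rule_edge_left in the frame of bed_top between -0.004 and 0.004 m and x of rule_edge_right in the frame of bed_top between 0.004 and 0.0105 m and z of rule_edge_right in the frame of bed_top between -0.004 and 0.004 m and y of rule in the frame of bed_top between -0.02 and 0.02 m and angle between the z axis of rule and the z axis of bed_top, either way round below 0.07 rad and linear speed of rule below 0.02 m/s and contact force between the fingers and rule below 0.05 N); the robot touches nothing.
It fails at once if the red marker is shifted by more than 6 mm (distance of marker_face from where it was at the start of the episode above 0.006 m).
It fails at once if a bystander (cup, mug, glue, tape, knife, tree) is moved by more than 30 mm or tipped (distance of any of cup, mug, glue, tape, knife, tree from where it was at the start of the episode above 0.03 m or angle between any of cup, mug, glue, tape, knife, tree's own z axis and vertical above 0.6 rad).
It also fails if it takes over 64 s, if anything falls off the work surface, if the arm or the gripper's body presses on something with over 40 N, if the wrist force passes 120 N, or if a joint passes its speed limit or range.

## Working session

There is one attempt and no reset: what is moved stays moved. The work goes in short steps, Python scripts to look and compute and a tool call to move; the robot and the scene stay as the last step left them, time stands still between calls to the robot, and variables do not carry over. Pictures are saved under pics/ and viewed, at most 10 in all, crops included, and the job is handed in when it is done.

Besides the shell and the picture viewer there is one more tool, called after "Emit:" as name(argument=value, ...), one argument or row to a line, values as JSON. arm_command: Moves the arm, as the interface text tells. Its arguments: {"type":"object","properties":{"claw":{"type":"array"},"dp":{"type":"array"},"twist":{"type":"array"},"newtons":{"type":"number"}},"required":["claw","dp","twist"]}

```bash
mkdir -p pics; cat > h.py <<'E'
from cell import robot,cams,job,models
import numpy as np,cv2
def save(p,n): cv2.imwrite('pics/'+n,cv2.cvtColor(p,cv2.COLOR_RGB2BGR))
def ray(d,uv,T=None):
    T=d['extrinsics'] if T is None else T; T=np.array(T)
    p=cv2.undistortPoints(np.array([[uv]],float),np.array(d['K']),np.array(d['dist_coeffs']))[0,0]
    return T[:3,3],T[:3,:3]@np.array([p[0],p[1],1])
def onz(d,uv,z,T=None):
    o,r=ray(d,uv,T); return o+r*(z-o[2])/r[2]
def proj(d,P,T=None):
    T=np.array(d['extrinsics'] if T is None else T);Ti=np.linalg.inv(T)
    return cv2.projectPoints(np.array(P,float).reshape(-1,3),cv2.Rodrigues(Ti[:3,:3])[0],Ti[:3,3],np.array(d['K']),np.array(d['dist_coeffs']))[0][:,0]
E
python3 - <<'E'
from h import *
np.set_printoptions(precision=4,suppress=True)
print(robot.sense())
for c in ['top','scene']:
    d=cams.snapshot(c); save(d['img'],c+'0.png')
    print(c,np.array(d['extrinsics']))
    for n in ['stand','bed_top','pointer_tip','marker_face','rule','rule_edge_left','rule_edge_right','cup','mug','glue','tape','knife','tree']:
        print(n,[(round(x['conf'],2),np.round(x['xyz'],3).tolist()) for x in models.mark_of(n,d)[:3]])
E
```

```text
{'time_s': 0.0, 'q': array([-1.3158,  0.2593,  1.5361,  0.    ,  1.348 , -0.2028]), 'joint_velocities': array([-0.0012, -0.0008,  0.0004,  0.0001, -0.0005, -0.0015]), 'joint_efforts': array([  0.0001, -43.7304, -28.4006,   0.072 ,   0.0416,  -0.0002]), 'ee_pos': array([ 0.2429, -0.4928,  0.1949]), 'tcp_rot': array([-3.1398, -0.0004,  0.4578]), 'force': array([0.0263, 0.3987, 0.418 ]), 'wrist_torque': array([-0.0141, -0.0644, -0.014 ]), 'gripper_force': 0.0, 'finger_gap': 0.09310815492326918}
top [[-0.029  -0.9961  0.0829  0.4259]
 [-0.9995  0.0276 -0.0174  0.0415]
 [ 0.015  -0.0833 -0.9964  1.493 ]
 [ 0.      0.      0.      1.    ]]
stand [(0.56, [0.505, -0.163, 0.0]), (0.21, [0.69, -0.352, 0.004])]
bed_top [(0.79, [0.509, -0.162, 0.127]), (0.28, [0.747, -0.029, 0.004])]
pointer_tip [(0.97, [0.434, -0.105, 0.086]), (0.56, [0.7, 0.339, -0.001])]
marker_face [(0.53, [0.506, -0.066, 0.118])]
rule [(0.92, [0.508, 0.185, 0.0]), (0.9, [0.344, 0.141, 0.004])]
rule_edge_left [(0.79, [0.422, 0.164, -0.003]), (0.76, [0.473, 0.257, -0.001])]
rule_edge_right [(0.72, [0.268, 0.177, -0.002]), (0.
[... 469 characters left out ...]
bed_top [(0.63, [0.504, -0.163, 0.126]), (0.26, [0.395, 0.002, -0.0])]
pointer_tip [(0.69, [0.438, -0.107, 0.084]), (0.19, [0.394, 0.001, -0.003])]
marker_face [(0.6, [0.506, -0.063, 0.118]), (0.38, [0.504, -0.164, 0.126])]
rule [(0.79, [0.341, 0.139, -0.002]), (0.72, [0.506, 0.186, 0.0])]
rule_edge_left [(0.86, [0.473, 0.258, 0.001]), (0.84, [0.421, 0.161, -0.0])]
rule_edge_right [(0.85, [0.484, 0.103, 0.001]), (0.73, [0.27, 0.174, -0.0])]
cup [(0.74, [0.742, -0.025, 0.001]), (0.27, [0.693, -0.35, -0.003])]
mug [(0.8, [0.693, -0.346, 0.0])]
glue [(0.74, [0.704, 0.341, -0.003]), (0.64, [0.438, -0.107, 0.081])]
tape []
knife [(0.44, [0.395, 0.003, -0.002])]
tree [(0.58, [0.384, 0.422, -0.0])]
```

View pics/top0.png

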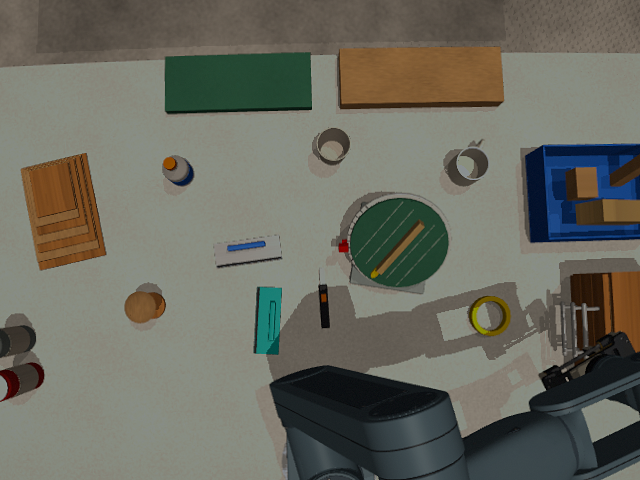

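View pics/scene0.png

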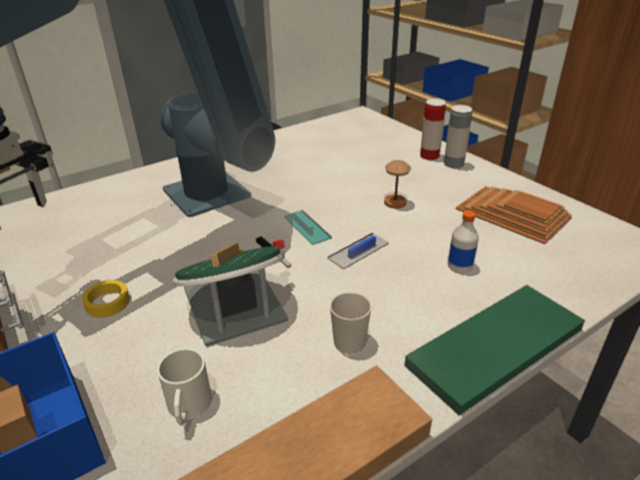

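Candidates shaped like the rule: (248,250) in top, which is grey steel with a blue ridge, and (268,320), which is all teal. The steel one with the blue ridge fits, and I'll confirm it in a crop. Its mark is about (0.507, 0.186).

```bash
python3 - <<'E'
from h import *
im=cv2.imread('pics/top0.png')[180:360,205:465]
cv2.imwrite('pics/crop1.png',cv2.resize(im,None,fx=3,fy=3,interpolation=cv2.INTER_CUBIC))
from collections import defaultdict
acc=defaultdict(list)
for k in range(4):
  for c in ['top','scene']:
    d=cams.snapshot(c)
    for n,e in [('bed_top',(.507,-.163)),('stand',(.507,-.163)),('pointer_tip',(.436,-.106)),('marker_face',(.506,-.065)),('rule',(.507,.186)),('rule_edge_left',(.473,.257)),('rule_edge_right',(.486,.104))]:
      for x in models.mark_of(n,d):
        if np.hypot(*(x['xyz'][:2]-np.array(e)))<.03: acc[n].append(x['xyz']);break
for n,v in acc.items(): print(n,len(v),np.round(np.mean(v,0),4),np.round(np.std(v,0),4))
E
```

```text
bed_top 8 [ 0.5057 -0.1628  0.1265] [0.002  0.0021 0.0014]
stand 8 [ 0.5071 -0.1641  0.0011] [0.0015 0.0011 0.0021]
pointer_tip 8 [ 0.4358 -0.1051  0.0851] [0.0017 0.0017 0.0023]
marker_face 8 [ 0.5037 -0.0653  0.1177] [0.0007 0.0023 0.0014]
rule 8 [ 0.5056  0.1845 -0.002 ] [0.0012 0.001  0.0012]
rule_edge_left 8 [0.4728 0.259  0.0015] [0.0016 0.001  0.0013]
rule_edge_right 8 [0.4862 0.1054 0.0009] [0.0025 0.0024 0.0013]
```

View pics/crop1.png

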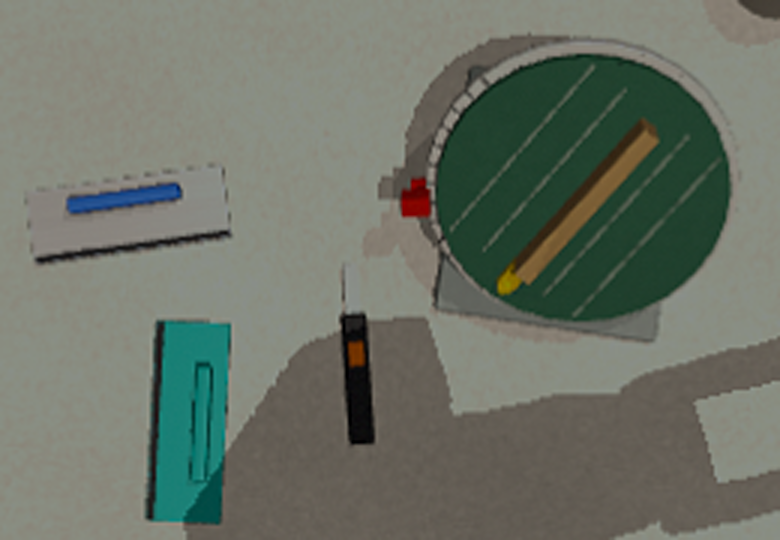

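The crop confirms it: the grey rule has its blue ridge at (125,198) and its black stripe on the lower edge (near side); the teal one at (190,420) is a decoy. The stand's front corners are at (435,308) and (655,340) in the crop. Next I'll fit the stand frame and plan the push.

```bash
cat >> h.py <<'E'
def frame(c,phi,th):
    """bed frame: columns x,y,z; th = fence angle about n from level (stand y)"""
    ey=np.array([-np.sin(phi),np.cos(phi),0]); n=np.array([-.5*np.cos(phi),-.5*np.sin(phi),np.sqrt(.75)])
    ex=np.cross(ey,n); y=np.cos(th)*ey-np.sin(th)*ex; x=np.cross(y,n)
    return np.c_[x,y,n],np.array([c[0],c[1],.125])
def loc(F,p): return F[1]+F[0]@np.array(p,float)
E
python3 - <<'E'
from h import *
from scipy.optimize import least_squares
d=cams.snapshot('top')
px=lambda u,v:(205+u/3-.33,180+v/3-.33)
f1,f2=onz(d,px(435,308),.014),onz(d,px(655,340),.014); e=f1-f2
print('front',f1,f2,np.hypot(*e[:2]),'yaw',np.arctan2(-e[0],e[1]))
r1,r2=onz(d,px(37,261),.006),onz(d,px(230,235),.006); g=r1-r2
print('rule edge',r1,r2,np.hypot(*g[:2]),'yaw',np.arctan2(-g[0],g[1]), 'ridge',onz(d,px(125,194),.032))
for q in [(68,208),(181,188),(66,198),(180,184)]: print('ridge',q,onz(d,px(*q),.032))
yaw=np.arctan2(-e[0],e[1])
def res(p):
    c,phi,tm,tp=p[:2],p[2],p[3],p[4]
    return np.r_[(c-[.5064,-.1634])/.002,(phi-yaw)/.04,
     (loc(frame(c,phi,tm),[0,.102,.006])-[.5037,-.0653,.1177])/.002,(loc(frame(c,phi,tp),[0,.102,.006])-[.4358,-.1051,.0851])/.002]
s=least_squares(res,[.506,-.163,yaw,0,.9]); print(s.x,s.cost,np.round(s.fun*2,1))
E
```

```text
front [ 0.42588654 -0.06035662  0.014     ] [ 0.39484528 -0.23617726  0.014     ] 0.17853978561839093 yaw -0.17474990197516196
rule edge [0.47254752 0.25779428 0.006     ] [0.48919474 0.10209842 0.006     ] 0.1565833062525543 yaw 0.10651672107279515 ridge [0.52283453 0.18333895 0.032     ]
ridge (68, 208) [0.51297854 0.22871354 0.032     ]
ridge (181, 188) [0.52636706 0.13890048 0.032     ]
ridge (66, 198) [0.5209484  0.23015987 0.032     ]
ridge (180, 184) [0.52956206 0.13962142 0.032     ]
[ 0.50719755 -0.16544338 -0.1915971   0.23267555  1.10413281] 1.2188847641555298 [ 0.8 -2.  -0.8 -0.5  1.7  0.7 -0.3  0.3 -0.5]
```

```bash
cat >> h.py <<'E'
C=np.array([.5072,-.1654]);PHI=-.1916;TM=.2327;TP=1.104
def push(th,gap=0,r=.05,dz=-.012,hw=.0075,c=C):
    F=frame(c,PHI,th); y=F[0][:,1]; yaw=np.arctan2(-y[0],y[1])
    P=loc(F,[-.007,r,.025]); u=np.array([np.cos(yaw),np.sin(yaw),0]); h=np.array([-u[1],u[0],0])
    t=P-(hw+gap)*u+[0,0,dz]
    cl=min(t[2]-(F[1][2]-(F[0][:2,2]@((t+a*hw*u+b*.0175*h)[:2]-F[1][:2]))/F[0][2,2]) for a in(-1,1) for b in (-1,1))
    return t,yaw,cl
E
python3 - <<'E'
from h import *
np.set_printoptions(precision=4,suppress=True)
s=robot.sense();print(s['time_s'],s['ee_pos'],s['tcp_rot'])
print('pre',push(TP,.03))
prev=None
for th in np.linspace(TP,TM,11):
    t,y,c=push(th)
    print(round(th,3),t,round(y,3),'clear',round(c,4), '' if prev is None else (np.round((t-prev[0])/.6,4),round((y-prev[1])/2/np.pi,4))); prev=t,y
F=frame(C,PHI,TM);print('rule target origin',loc(F,[.037,0,0]),'ridge',loc(F,[.049,0,.02]),F[0])
E
```

```text
4.65 [ 0.2431 -0.4933  0.1958] [-3.1416  0.      0.4578]
pre (array([ 0.4327, -0.1674,  0.1108]), np.float64(0.8521903071842066), np.float64(0.016846089312179208))
1.104 [ 0.4524 -0.1448  0.1108] 0.852 clear 0.0081 
1.017 [ 0.4541 -0.1406  0.1115] 0.759 clear 0.0086 (array([0.0027, 0.0071, 0.0013]), np.float64(-0.0148))
0.93 [ 0.456  -0.1365  0.1125] 0.668 clear 0.0092 (array([0.0033, 0.0068, 0.0016]), np.float64(-0.0145))
0.843 [ 0.4583 -0.1327  0.1137] 0.579 clear 0.0098 (array([0.0038, 0.0064, 0.0019]), np.float64(-0.0141))
0.755 [ 0.4609 -0.1291  0.115 ] 0.493 clear 0.0105 (array([0.0043, 0.006 , 0.0022]), np.float64(-0.0138))
0.668 [ 0.4637 -0.1257  0.1164] 0.408 clear 0.0112 (array([0.0047, 0.0056, 0.0024]), np.float64(-0.0134))
0.581 [ 0.4667 -0.1227  0.118 ] 0.326 clear 0.0119 (array([0.0051, 0.0051, 0.0026]), np.float64(-0.0131))
0.494 [ 0.47   -0.12    0.1197] 0.245 clear 0.0126 (array([0.0054, 0.0045, 0.0029]), np.float64(-0.0129))
0.407 [ 0.4735 -0.1176  0.1215] 0.166 clear 0.0133 (array([0.0058, 0.004 , 0.003 ]), np.float64(-0.0126))
0.32 [ 0.4771 -0.1156  0.1235] 0.088 clear 0.0141 (array([0.006 , 0.0034, 0.0032]), np.float64(-0.0124))
0.233 [ 0.4808 -0.1139  0.1255] 0.011 clear 0.0148 (array([0.0062, 0.0028, 0.0034]), np.float64(-0.0122))
rule target origin [ 0.5394 -0.163   0.143 ] ridge [ 0.5401 -0.1603  0.1662] [[ 0.8712 -0.0108 -0.4909]
 [ 0.0659  0.9933  0.0952]
 [ 0.4865 -0.1153  0.866 ]]
```

Emit:
arm_command(
  claw=[0,0,0,0,0,0,0,0,0,0,0],
  dp=[
    [0.0396,0.0679,-0.005],
    [0.0396,0.0679,-0.005],
    [0.0396,0.0679,-0.005],
    [0.0396,0.0679,-0.005],
    [0.0396,0.0679,-0.005],
    [0.0396,0.0679,-0.005],
    [0.0396,0.0679,-0.005],
    [0.0396,0.0679,-0.005],
    [0,0,-0.0508],
    [0,0,-0.0508],
    [0,0,0],
  ],
  twist=[0.0078,0.0078,0.0078,0.0078,0.0078,0.0078,0.0078,0.0078,0,0,0],
  newtons=20,
)

```text
time_s: 6.02
ee_pos: [0.4317, -0.1662, 0.1091]
tcp_rot: [-3.137, 0.001, 0.85]
force: [0.1, -1.0, 0.6]
finger_gap: 0.0005
gripper_force: 0.0
```

Emit:
arm_command(
  claw=[0,0,0,0,0,0,0,0,0,0,0],
  dp=[
    [0.0173,0.0178,0.0014],
    [0.0173,0.0178,0.0014],
    [0.0027,0.0071,0.0013],
    [0.0033,0.0068,0.0016],
    [0.0038,0.0064,0.0019],
    [0.0043,0.006,0.0022],
    [0.0047,0.0056,0.0024],
    [0.0051,0.0051,0.0026],
    [0.0054,0.0045,0.0029],
    [0.0058,0.004,0.003],
    [0,0,0],
  ],
  twist=[0,0,-0.0148,-0.0145,-0.0141,-0.0138,-0.0134,-0.0131,-0.0129,-0.0126,0],
)

```text
time_s: 7.4
ee_pos: [0.4763, -0.1184, 0.1243]
tcp_rot: [3.14, -0.002, 0.165]
force: [0.3, 0.3, 0.1]
finger_gap: 0.0005
gripper_force: 0.0
```

```bash
python3 - <<'E'
from h import *
for c in ['top','scene','top','scene']:
    d=cams.snapshot(c)
    for n in ['pointer_tip','marker_face']:
        print(c,n,[(round(x['conf'],2),np.round(x['xyz'],4).tolist()) for x in models.mark_of(n,d)[:2]])
    if c=='top': im=d['img'][150:330,305:505]
save(cv2.resize(im,None,fx=3,fy=3,interpolation=cv2.INTER_CUBIC),'c2.png')
F=frame(C,PHI,.407);print(loc(F,[0,.102,.006]),robot.sense()['ee_pos'])
E
```

```text
top pointer_tip []
top marker_face [(0.62, [0.5029, -0.0669, 0.1205])]
scene pointer_tip [(0.66, [0.4376, -0.1037, 0.0845])]
scene marker_face [(0.54, [0.503, -0.0637, 0.1191])]
top pointer_tip [(0.83, [0.4349, -0.1031, 0.0865]), (0.47, [0.3882, -0.0006, 0.0021])]
top marker_face [(0.52, [0.5054, -0.0674, 0.1182])]
scene pointer_tip [(0.68, [0.4366, -0.1058, 0.0852])]
scene marker_face [(0.51, [0.5052, -0.0662, 0.1183])]
[ 0.48776415 -0.06621597  0.11000749] [ 0.47496687 -0.1188506   0.12318909]
```

View pics/c2.png

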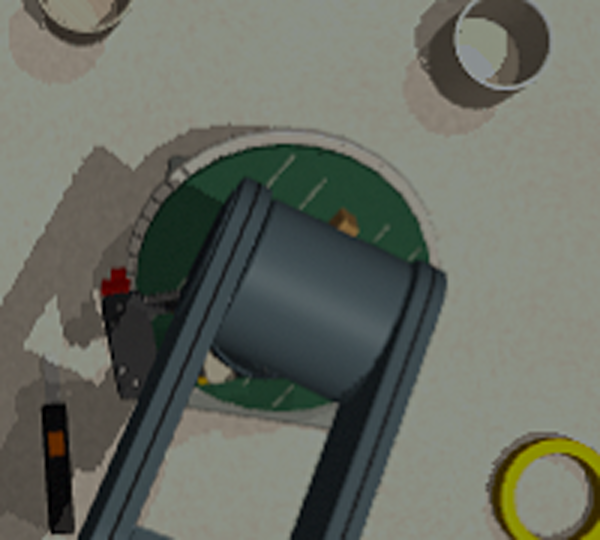

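```bash
python3 - <<'E'
from h import *
d=cams.snapshot('scene'); s=cams.snapshot('wrist')
a=cv2.resize(d['img'][180:360,150:340],None,fx=2.8,fy=2.8,interpolation=cv2.INTER_CUBIC)[:,:400]
a=cv2.resize(d['img'][200:350,150:320],(400,353)); b=cv2.resize(s['img'],(400,300)); 
o=np.zeros((353,800,3),np.uint8);o[:,:400]=a;o[:300,400:]=b;save(o,'c3.png')
print(robot.sense())
t=cams.snapshot('top')
for th in(TP,.407):
  F=frame(C,PHI,th);print(proj(t,[loc(F,[0,-.075,.025]),loc(F,[0,.102,.006])]))
E
```

```text
{'time_s': 8.1, 'q': array([-4.73435734e-01,  2.14956196e-01,  1.78189595e+00,  3.23234221e-06,
        1.14474892e+00,  9.33701528e-01]), 'joint_velocities': array([ 0.00289238, -0.00010705, -0.00102289,  0.00040938,  0.00029616,
        0.00154185]), 'joint_efforts': array([-1.47335653e-03, -3.85000098e+01, -2.57423025e+01,  5.34441881e-02,
       -5.29814791e-02, -1.13491777e-03]), 'ee_pos': array([ 0.47499305, -0.11884222,  0.12320889]), 'tcp_rot': array([-3.14158528e+00,  5.01737571e-06,  1.63657729e-01]), 'force': array([-1.58443041,  0.77957934,  0.51270675]), 'wrist_torque': array([0.01931592, 0.05369013, 0.0130416 ]), 'gripper_force': 0.0, 'finger_gap': 0.0005516256640312968}
[[421.17978301 224.38831712]
 [371.03202061 277.44872952]]
[[433.23229253 242.38291514]
 [354.30143173 254.60073218]]
```

View pics/c3.png

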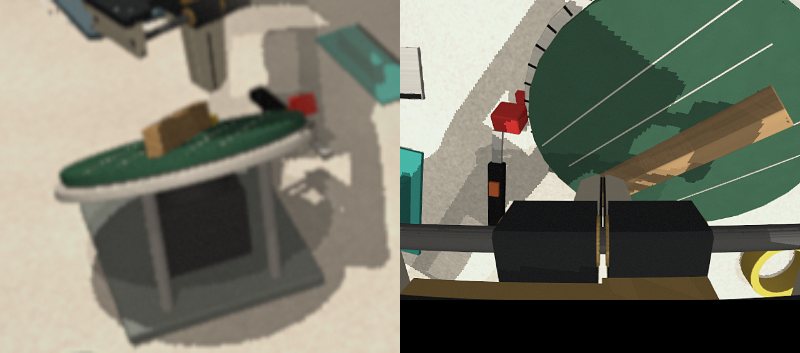

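```bash
python3 - <<'E'
from h import *
d=cams.snapshot('scene'); w=cams.snapshot('wrist')
F=frame(C,PHI,TP)
f=lambda p:np.round((proj(d,p)-[150,200])/.425,0).tolist()
print('tcp',f([robot.sense()['ee_pos'],[.475,-.119,.143]]))
print('fence top corners',f([loc(F,[a,b,.025]) for a in(-.007,.007) for b in(-.075,.075)]))
print('bed rim', f([loc(F,[.11*np.cos(t),.11*np.sin(t),0]) for t in np.arange(0,6.3,.785)]))
T=np.array(w['mount']);print(T)
from scipy.spatial.transform import Rotation as R
s=robot.sense();W=np.eye(4);W[:3,:3]=R.from_euler('xyz',s['tcp_rot']).as_matrix();W[:3,3]=s['ee_pos'];W=W@T
print('wrist',(proj(w,[loc(F,[a,b,.025]) for a in(-.007,.007) for b in(-.075,.075)]+[s['ee_pos']],W)*.625+[400,0]).tolist())
E
```

```text
tcp [[211.0, 109.0], [209.0, 91.0]]
fence top corners [[140.0, 130.0], [190.0, 104.0], [156.0, 127.0], [204.0, 101.0]]
bed rim [[300.0, 117.0], [283.0, 111.0], [213.0, 122.0], [127.0, 144.0], [65.0, 166.0], [66.0, 177.0], [142.0, 166.0], [244.0, 140.0], [300.0, 118.0]]
[[ 4.50639023e-04 -9.62524743e-01 -2.71193503e-01  7.45671583e-02]
 [ 9.99999804e-01  3.15657491e-04  5.41350689e-04 -7.36919199e-04]
 [-4.35459172e-04 -2.71193693e-01  9.62524696e-01 -1.88154862e-01]
 [ 0.00000000e+00  0.00000000e+00  0.00000000e+00  1.00000000e+00]]
wrist [[797.3410922599908, 123.78526414663821], [603.1816728223203, 207.6500274453456], [787.2800661063177, 106.52059687810741], [591.3528197483732, 199.29111779574328], [603.2940689518853, 174.4487510817134]]
```

Emit:
arm_command(
  claw=[0,0,0,0,0,0,0,0,0,0,0,0],
  dp=[
    [0,0,0.05],
    [-0.0141,-0.0161,0],
    [-0.0141,-0.0161,0],
    [-0.0141,-0.0161,0],
    [-0.0141,-0.0161,0],
    [-0.0141,-0.0161,0],
    [0,0,-0.036],
    [0,0,-0.036],
    [0,0,-0.0125],
    [0,0,-0.0125],
    [0,0,0],
    [0,0,0],
  ],
  twist=[0,0.0219,0.0219,0.0219,0.0219,0.0219,0,0,0,0,0,0],
)

```text
time_s: 9.75
ee_pos: [0.4331, -0.1673, 0.0955]
tcp_rot: [3.141, -0.0, 0.852]
force: [-0.4, 0.2, -0.6]
finger_gap: 0.0006
gripper_force: 0.0
```

```bash
python3 - <<'E'
from h import *
from scipy.spatial.transform import Rotation as R
d=cams.snapshot('scene'); w=cams.snapshot('wrist')
s=robot.sense();W=np.eye(4);W[:3,:3]=R.from_euler('xyz',s['tcp_rot']).as_matrix();W[:3,3]=s['ee_pos'];W=W@np.array(w['mount'])
print(s['ee_pos'],s['force'])
a=cv2.resize(d['img'][200:300,170:270],(400,400),interpolation=cv2.INTER_CUBIC); b=cv2.resize(w['img'][180:380,220:420],(400,400))
save(np.hstack([a,b]),'c4.png')
for k in(0,.02): print(((proj(d,s['ee_pos']+[0,0,k])-[170,200])*4).tolist(),((proj(w,s['ee_pos']+[0,0,k],W)-[220,180])*2+[400,0]).tolist())
E
```

```text
[ 0.43311265 -0.16732018  0.09557195] [-0.82596745  0.15691133 -0.83961064]
[[170.70337929071525, 220.6188825379669]] [[611.7722099610684, 200.44303429416152]]
[[165.88714090271787, 191.11910627870884]] [[612.2905686420255, 234.62704850261537]]
```

View pics/c4.png

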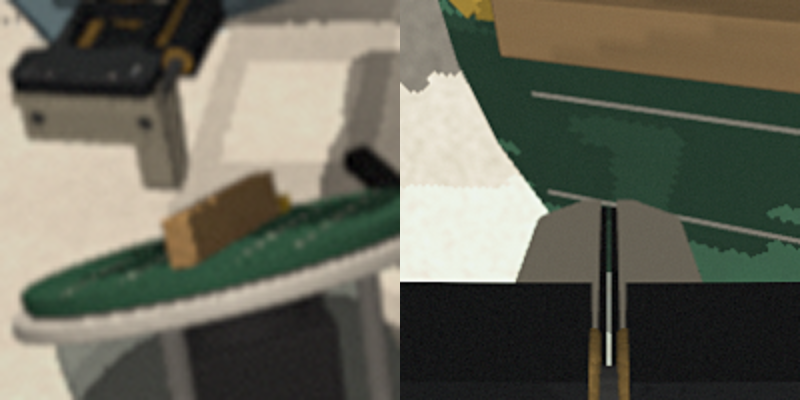

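Emit:
arm_command(
  claw=[0,0,0,0,0,0],
  dp=[
    [0,0,-0.005],
    [0,0,-0.005],
    [0,0,-0.005],
    [0,0,-0.005],
    [0,0,-0.003],
    [0,0,0],
  ],
  twist=[0,0,0,0,0,0],
)

```text
time_s: 10.6
ee_pos: [0.4326, -0.167, 0.081]
tcp_rot: [-3.141, 0.0, 0.852]
force: [0.2, -0.4, 0.7]
finger_gap: 0.0004
gripper_force: 0.0
```

Emit:
arm_command(
  claw=[0,0,0,0,0],
  dp=[
    [0,0,-0.003],
    [0,0,-0.003],
    [0,0,-0.003],
    [0,0,-0.003],
    [0,0,0],
  ],
  twist=[0,0,0,0,0],
)

```text
time_s: 11.22
ee_pos: [0.4326, -0.167, 0.0738]
tcp_rot: [-3.141, 0.0, 0.852]
force: [-0.4, -0.5, -0.3]
finger_gap: 0.0003
gripper_force: 0.0
```

```bash
python3 - <<'E'
from h import *
from scipy.spatial.transform import Rotation as R
from scipy.optimize import least_squares
w=cams.snapshot('wrist')
s=robot.sense();W=np.eye(4);W[:3,:3]=R.from_euler('xyz',s['tcp_rot']).as_matrix();W[:3,3]=s['ee_pos'];W=W@np.array(w['mount'])
print(s['ee_pos'],s['force'])
for n in ['bed_top','pointer_tip','marker_face','rule','knife','stand']:
  print(n,[(round(x['conf'],2),np.round(x['xyz'],4).tolist()) for x in models.mark_of(n,w)[:2]])
F=frame(C,PHI,TP)
P=[loc(F,[-.007,.075,.025]),loc(F,[-.007,.075,0]),loc(F,[0,.102,.006])]
print(proj(w,P,W)); W2=W.copy();W2[2,3]+=.02;print(proj(w,P,W2))
save(w['img'],'c5.png')
E
```

```text
[ 0.43263145 -0.16705421  0.0739204 ] [ 0.76501517 -0.16593638  0.18696883]
bed_top [(0.7, [0.5068, -0.16, 0.1276])]
pointer_tip [(0.92, [0.4371, -0.1019, 0.0835])]
marker_face []
rule [(0.55, [0.5076, -0.1617, 0.1252])]
knife [(0.63, [0.438, -0.1003, 0.0854]), (0.6, [0.3908, 0.0069, -0.0001])]
stand [(0.72, [0.5082, -0.1642, -0.0016])]
[[266.87883056 224.23540186]
 [299.07772556 196.87163347]
 [235.10264119 182.55527336]]
[[273.18096174 212.50608789]
 [301.56331696 189.03048571]
 [243.75969655 176.26824546]]
```

View pics/c5.png

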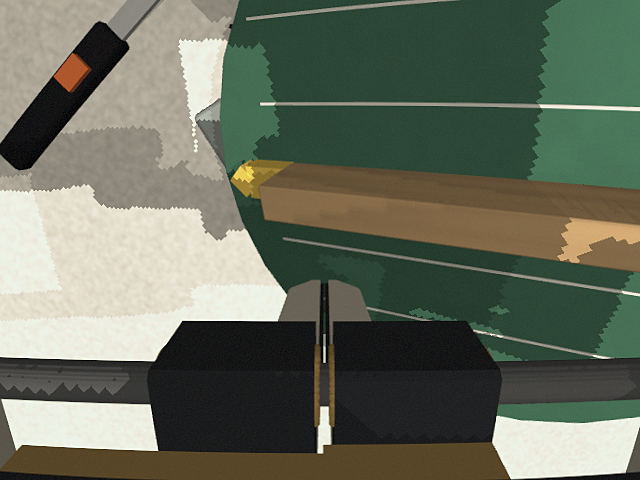

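Emit:
arm_command(
  claw=[0,0,0,0,0,0,0,0,0,0,0,0],
  dp=[
    [0,0,0.02],
    [0.0173,0.0178,0.0014],
    [0.0173,0.0178,0.0014],
    [0.0027,0.0071,0.0013],
    [0.0033,0.0068,0.0016],
    [0.0038,0.0064,0.0019],
    [0.0043,0.006,0.0022],
    [0.0047,0.0056,0.0024],
    [0.0051,0.0051,0.0026],
    [0.0054,0.0045,0.0029],
    [0.0058,0.004,0.003],
    [0,0,0],
  ],
  twist=[0,0,0,-0.0148,-0.0145,-0.0141,-0.0138,-0.0134,-0.0131,-0.0129,-0.0126,0],
)

```text
time_s: 13.08
ee_pos: [0.4738, -0.1173, 0.0978]
tcp_rot: [-3.14, 0.002, 0.168]
force: [-3.1, -0.6, -2.3]
finger_gap: 0.0005
gripper_force: 1.6
```

```bash
cat >> h.py <<'E'
def theta(ms):
    return [float(np.round(np.arctan2(-(frame(C,PHI,0)[0][:,0]@(np.array(m)-[*C,.125])),frame(C,PHI,0)[0][:,1]@(np.array(m)-[*C,.125])),3)) for m in ms]
E
python3 - <<'E'
from h import *
for c in ['wrist','scene','top']:
  d=cams.snapshot(c)
  for n in ['pointer_tip','marker_face']:
    for x in models.mark_of(n,d)[:1]: print(c,n,round(x['conf'],2),np.round(x['xyz'],4),theta([x['xyz']]))
E
```

```text
wrist pointer_tip 0.56 [ 0.4934 -0.0645  0.1095] [0.358]
scene pointer_tip 0.55 [ 0.4949 -0.0689  0.1099] [0.352]
scene marker_face 0.52 [ 0.5039 -0.0629  0.1172] [0.232]
top pointer_tip 0.79 [ 0.4901 -0.0671  0.1127] [0.377]
top marker_face 0.43 [ 0.5049 -0.0669  0.1193] [0.215]
```

Emit:
arm_command(
  claw=[0,0,0,0],
  dp=[
    [0.003,0.0017,0.0016],
    [0.003,0.0017,0.0016],
    [0.0031,0.0014,0.0017],
    [0,0,0],
  ],
  twist=[-0.0062,-0.0062,-0.0061,0],
)

```text
time_s: 14.02
ee_pos: [0.4797, -0.1154, 0.1012]
tcp_rot: [-3.141, 0.001, 0.05]
force: [-4.0, 1.4, -2.3]
finger_gap: 0.0004
gripper_force: 2.0
```

```bash
python3 - <<'E'
from h import *
for c in ['wrist','scene','top','wrist','scene']:
  d=cams.snapshot(c)
  for n in ['pointer_tip','marker_face']:
    for x in models.mark_of(n,d)[:1]: print(c,n,round(x['conf'],2),np.round(x['xyz'],4),theta([x['xyz']]))
E
```

```text
wrist pointer_tip 0.62 [ 0.505  -0.0598  0.118 ] [0.217]
scene pointer_tip 0.78 [ 0.506  -0.0681  0.1185] [0.21]
scene marker_face 0.38 [ 0.5028 -0.0625  0.1183] [0.236]
top pointer_tip 0.77 [ 0.4998 -0.0652  0.1217] [0.247]
wrist pointer_tip 0.6 [ 0.5036 -0.0643  0.1183] [0.23]
scene pointer_tip 0.57 [ 0.507  -0.0684  0.1188] [0.2]
scene marker_face 0.38 [ 0.5063 -0.0619  0.1168] [0.213]
```

Emit:
arm_command(
  claw=[0,0,0,0,0.5,1,1,1,1,1,1],
  dp=[
    [-0.025,0,0],
    [-0.025,0,0],
    [0,0,0.1],
    [0,0,0.1],
    [-0.003,0.0833,0],
    [-0.003,0.0833,0],
    [-0.003,0.0833,0],
    [-0.003,0.0833,0],
    [-0.003,0.0833,0],
    [-0.003,0.0833,0],
    [0,0,0],
  ],
  twist=[0,0,0,0,0,0,0,0,0.004,0.004,0],
)

```text
time_s: 16.15
ee_pos: [0.4387, 0.1869, 0.222]
tcp_rot: [-3.141, -0.002, 0.105]
force: [-0.4, -0.6, -0.5]
finger_gap: 0.0662
gripper_force: 0.0
```

```bash
python3 - <<'E'
from h import *
w=cams.snapshot('wrist'); s=robot.sense(); t=cams.snapshot('top')
print(s['ee_pos'],s['tcp_rot'],s['finger_gap'])
for n in ['rule','rule_edge_left','rule_edge_right']:
  print(n,[(round(x['conf'],2),np.round(x['xyz'],4).tolist()) for x in models.mark_of(n,w)[:2]])
for d in [t,cams.snapshot('top'),cams.snapshot('scene')]:
  for n in ['pointer_tip','marker_face','bed_top']:
    for x in models.mark_of(n,d)[:1]: print(n,round(x['conf'],2),np.round(x['xyz'],4),theta([x['xyz']]))
np.savez('w.npz',K=w['K'],dist=w['dist_coeffs'],mount=w['mount'],ee=s['ee_pos'],rot=s['tcp_rot'])
a=cv2.resize(t['img'][180:300,325:465],(350,300),interpolation=cv2.INTER_CUBIC)
b=cv2.resize(w['img'],(440,330)); o=np.zeros((330,790,3),np.uint8);o[:300,:350]=a;o[:,350:]=b;save(o,'c6.png');save(w['img'],'w6.png');save(t['img'],'t6.png')
E
```

```text
[0.43890284 0.18513749 0.22185099] [ 3.14141236e+00 -1.83981596e-03  1.02793786e-01] 0.06984021279824978
rule [(0.73, [0.5061, 0.1832, 0.0021]), (0.58, [0.3439, 0.1426, -0.0036])]
rule_edge_left [(0.96, [0.4701, 0.256, -0.0011]), (0.75, [0.4169, 0.1674, -0.0012])]
rule_edge_right [(0.91, [0.267, 0.176, -0.0014]), (0.7, [0.4901, 0.1064, -0.0002])]
pointer_tip 0.66 [ 0.5035 -0.0641  0.118 ] [0.232]
marker_face 0.54 [ 0.504  -0.0668  0.1182] [0.229]
bed_top 0.85 [ 0.5075 -0.1605  0.127 ] [-0.092]
pointer_tip 0.59 [ 0.5046 -0.0625  0.121 ] [0.208]
marker_face 0.65 [ 0.502  -0.0675  0.1194] [0.241]
bed_top 0.79 [ 0.5096 -0.1604  0.1269] [-0.384]
pointer_tip 0.98 [ 0.5051 -0.0702  0.1195] [0.214]
marker_face 0.44 [ 0.5046 -0.0617  0.1224] [0.201]
bed_top 0.64 [ 0.5075 -0.164   0.1262] [-0.411]
```

View pics/c6.png

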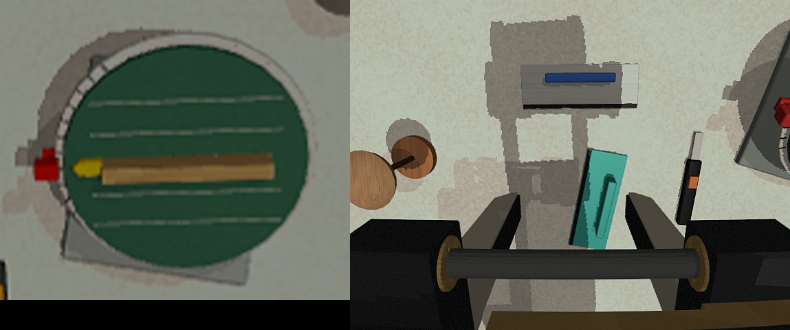

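```bash
python3 - <<'E'
from h import *
from scipy.spatial.transform import Rotation as R
z=np.load('w.npz');d=dict(K=z['K'],dist_coeffs=z['dist'])
W=np.eye(4);W[:3,:3]=R.from_euler('xyz',z['rot']).as_matrix();W[:3,3]=z['ee'];M=z['mount'];T=W@M
for k in (0,.02):
  P=[[x,y,-k] for x in(.0075,-.0075) for y in(-.035,.035)]
  print(k,np.round(proj(d,P,M)*.6875+[350,0],0).tolist())
im=cv2.imread('pics/w6.png');h=cv2.cvtColor(im,cv2.COLOR_BGR2HSV)
m=cv2.inRange(h,(105,120,40),(130,255,255));m[:60]=0
n,l,s,c=cv2.connectedComponentsWithStats(m);i=1+np.argmax(s[1:,4]);print(s[i])
ys,xs=np.where(l==i)
r=cv2.minAreaRect(np.c_[xs,ys].astype(np.float32));b=cv2.boxPoints(r);print(r)
for p in b: print(p,onz(d,p,.032,T))
print('ctr',onz(d,r[0],.032,T))
E
```

```text
0 [[523.0, 182.0], [624.0, 182.0], [524.0, 202.0], [623.0, 202.0]]
0.02 [[518.0, 192.0], [629.0, 192.0], [519.0, 214.0], [628.0, 214.0]]
[ 284  106  102   14 1367]
((334.5, 112.5), (13.0, 101.0), 90.0)
[284. 106.] [0.52040053 0.22893558 0.032     ]
[385. 106.] [0.52953441 0.14167923 0.032     ]
[385. 119.] [0.51863158 0.14018038 0.032     ]
[284. 119.] [0.50944503 0.22804202 0.032     ]
ctr [0.51941375 0.18472931 0.032     ]
```

Emit:
arm_command(
  claw=[0.65,0.65,0.65,0.65,0.65,0.65,0.65,0.65,0.65,0.65,0.65,0.65],
  dp=[
    [0.0114,0,-0.0225],
    [0.0114,0,-0.0225],
    [0.0114,0,-0.0225],
    [0.0114,0,-0.0225],
    [0.0114,0,-0.0225],
    [0.0114,0,-0.0225],
    [0.0114,0,-0.0225],
    [0.0114,0,-0.0225],
    [0.0114,0,-0.0225],
    [0.0114,0,-0.0225],
    [0.0114,0,-0.0225],
    [0.0114,-0.001,-0.0225],
  ],
  twist=[0.0208,0.0208,0.0208,0.0208,0.0208,0.0208,0.0208,0.0208,0.0208,0.0208,0.0208,0.0208],
)

```text
time_s: 18.45
ee_pos: [0.5215, 0.1839, 0.0588]
tcp_rot: [-3.142, 0.0, 1.673]
force: [-0.4, -0.1, -0.1]
finger_gap: 0.0604
gripper_force: 0.0
```

Emit:
arm_command(
  claw=[0.65,0.65,0.65],
  dp=[
    [0,0,-0.04],
    [0,0,-0.04],
    [0,0,0],
  ],
  twist=[0,0,0],
)

```text
time_s: 18.82
ee_pos: [0.5196, 0.1836, 0.0097]
tcp_rot: [-3.137, 0.0, 1.668]
force: [0.3, -0.7, -0.2]
finger_gap: 0.0603
gripper_force: 0.0
```

Emit:
arm_command(
  claw=[0.65,0.65,0,0,0,0,0,0],
  dp=[
    [0,0,-0.01],
    [0,0,-0.01],
    [0,0,0],
    [0,0,0],
    [0,0,0],
    [0,0,0],
    [0,0,0],
    [0,0,0.02],
  ],
  twist=[0,0,0,0,0,0,0,0],
  newtons=12,
)

```text
time_s: 19.82
ee_pos: [0.5201, 0.1836, 0.0108]
tcp_rot: [-3.139, 0.0, 1.668]
force: [-0.3, 0.2, -2.2]
finger_gap: 0.0118
gripper_force: 12.0
```

Emit:
arm_command(
  claw=[0,0,0,0,0,0,0,0,0,0,0,0],
  dp=[
    [0,0,0.09],
    [0,0,0.09],
    [0,0,0.09],
    [0,0,0.095],
    [0.0074,-0.082,0],
    [0.0074,-0.082,0],
    [0.0074,-0.082,0],
    [0.0074,-0.082,0],
    [0.0074,-0.082,0],
    [0.0074,-0.082,0],
    [0.0074,-0.082,0],
    [0,0,0],
  ],
  twist=[0,0,0,0,-0.002,-0.002,-0.002,-0.002,-0.002,-0.002,-0.002,0],
)

```text
time_s: 21.32
ee_pos: [0.552, -0.1642, 0.2304]
tcp_rot: [-3.141, 0.001, 1.575]
force: [-0.0, 1.4, -2.2]
finger_gap: 0.0121
gripper_force: 12.0
```

```bash
python3 - <<'E'
from h import *
s=robot.sense();print(s['time_s'],s['ee_pos'],s['tcp_rot'],s['finger_gap'],s['force'])
for c in ['scene','wrist']:
  d=cams.snapshot(c)
  for n in ['rule','rule_edge_left','rule_edge_right','pointer_tip','marker_face','bed_top']:
    print(c,n,[(round(x['conf'],2),np.round(x['xyz'],4).tolist()) for x in models.mark_of(n,d)[:2]])
  save(d['img'],c+'7.png')
E
```

```text
21.325 [ 0.55200434 -0.16415958  0.23035163] [-3.14114449e+00  8.86828675e-04  1.57542047e+00] 0.012098314291807221 [-0.04896802  1.3631034  -2.22125296]
scene rule [(0.88, [0.3405, 0.1378, 0.0011]), (0.85, [0.5386, -0.1606, 0.2269])]
scene rule_edge_left [(0.73, [0.512, -0.0846, 0.2298]), (0.61, [0.4189, 0.1622, -0.0008])]
scene rule_edge_right [(0.92, [0.2674, 0.1714, -0.0007]), (0.85, [0.507, -0.2417, 0.2296])]
scene pointer_tip [(0.84, [0.5054, -0.0662, 0.1162])]
scene marker_face [(0.55, [0.5045, -0.0636, 0.1166])]
scene bed_top [(0.87, [0.5033, -0.1655, 0.1269])]
wrist rule [(0.59, [0.5379, -0.155, 0.2267])]
wrist rule_edge_left [(0.96, [0.5078, -0.0824, 0.23])]
wrist rule_edge_right []
wrist pointer_tip [(0.94, [0.5047, -0.0636, 0.1214]), (0.57, [0.5101, -0.0796, 0.2317])]
wrist marker_face []
wrist bed_top []
```

Emit:
arm_command(
  claw=[0,0,0,0,0,0],
  dp=[
    [0,0.005,-0.04],
    [0,0,-0.04],
    [0,0,-0.01],
    [0,0,-0.006],
    [0,0,-0.005],
    [0,0,0],
  ],
  twist=[0,0,0,0,0,0],
  newtons=6,
)

```text
time_s: 22.78
ee_pos: [0.5526, -0.1578, 0.1702]
tcp_rot: [3.141, 0.0, 1.58]
force: [-0.6, 0.0, -2.1]
finger_gap: 0.012
gripper_force: 6.0
```

Emit:
arm_command(
  claw=[0,0,0,0],
  dp=[
    [0,0,-0.005],
    [0,0,-0.005],
    [0,0,-0.004],
    [0,0,0],
  ],
  twist=[0,0,0,0],
)

```text
time_s: 23.28
ee_pos: [0.5521, -0.1576, 0.1613]
tcp_rot: [-3.141, -0.0, 1.58]
force: [-0.7, 0.5, -1.5]
finger_gap: 0.0117
gripper_force: 6.0
```

Emit:
arm_command(
  claw=[0,0,0],
  dp=[
    [0,0,-0.005],
    [0,0,-0.003],
    [0,0,0],
  ],
  twist=[0,0,0],
)

```text
time_s: 23.65
ee_pos: [0.5499, -0.158, 0.1573]
tcp_rot: [-3.137, 0.001, 1.58]
force: [-10.6, 0.4, 9.8]
finger_gap: 0.0128
gripper_force: 6.0
```

```bash
python3 - <<'E'
from h import *
s=robot.sense();print(s['ee_pos'],s['force'],s['wrist_torque'])
d=cams.snapshot('scene');w=cams.snapshot('wrist')
F=frame(C,PHI,TM)
for q in (d,w):
 for n in ['rule','rule_edge_left','rule_edge_right','pointer_tip']:
  for x in models.mark_of(n,q)[:3]:
    if abs(x['xyz'][1])<.3 and x['xyz'][2]>.05: print(n,round(x['conf'],2),np.round(x['xyz'],4),'bed',np.round(F[0].T@(x['xyz']-F[1]),4))
a=cv2.resize(d['img'][210:310,165:295],(390,300),interpolation=cv2.INTER_CUBIC);b=cv2.resize(w['img'],(400,300))
save(np.hstack([a,b]),'c8.png')
E
```

```text
[ 0.54987693 -0.1579714   0.157309  ] [-10.55519035   0.43217155   9.76574979] [-6.54133970e-02  1.73289119e+00 -2.56095597e-04]
rule 0.76 [ 0.5399 -0.1596  0.1567] bed [0.0443 0.0018 0.012 ]
rule_edge_left 0.63 [ 0.51   -0.0821  0.1464] bed [0.0183 0.0802 0.0251]
rule_edge_left 0.4 [ 0.5035 -0.064   0.1158] bed [-0.001   0.1018  0.0035]
rule_edge_right 0.87 [ 0.5079 -0.2363  0.1628] bed [ 0.0143 -0.0748  0.0256]
pointer_tip 0.49 [ 0.516  -0.0809  0.1458] bed [0.0234 0.0814 0.0217]
rule 0.96 [ 0.5385 -0.1576  0.1563] bed [0.043  0.0038 0.0125]
rule_edge_left 0.71 [ 0.5084 -0.0844  0.1449] bed [0.0161 0.0781 0.0244]
pointer_tip 0.92 [ 0.5052 -0.0613  0.1182] bed [0.0018 0.1042 0.005 ]
```

View pics/c8.png

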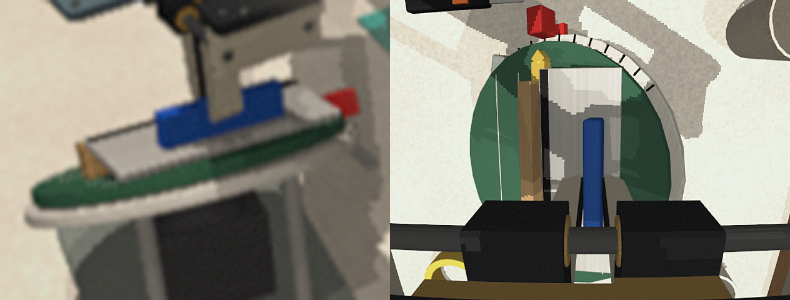

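Emit:
arm_command(
  claw=[0.14,0.15,0.17,0.19,0.21,0.23,0.25,0.27,0.29,0.31,0.33,0.33],
  dp=[
    [0,0,0.002],
    [0,0,0],
    [-0.0015,0,0],
    [-0.0015,0,0],
    [-0.0015,0,0],
    [-0.0015,0,0],
    [-0.0015,0,0],
    [-0.0015,0,0],
    [-0.0015,0,0],
    [-0.0015,0,0],
    [-0.0015,0,0],
    [0,0,0],
  ],
  twist=[0,0,0,0,0,0,0,0,0,0,0,0],
)

```text
time_s: 25.65
ee_pos: [0.5442, -0.1576, 0.1578]
tcp_rot: [3.142, 0.0, 1.58]
force: [-0.5, -0.7, -0.7]
finger_gap: 0.0305
gripper_force: 0.0
```

```bash
cat > m.py <<'E'
from h import *
s=robot.sense();print(s['time_s'],s['ee_pos'],s['force'],s['finger_gap'])
d=cams.snapshot('scene');w=cams.snapshot('wrist');t=cams.snapshot('top')
F=frame(C,PHI,TM)
for i,q in enumerate((d,w,t)):
 for n in ['rule','rule_edge_left','rule_edge_right','pointer_tip']:
  for x in models.mark_of(n,q)[:3]:
    if abs(x['xyz'][1]+.16)<.12 and x['xyz'][2]>.05: print(i,n,round(x['conf'],2),np.round(x['xyz'],4),'bed',np.round(F[0].T@(x['xyz']-F[1]),4))
a=cv2.resize(d['img'][210:310,165:295],(390,300),interpolation=cv2.INTER_CUBIC);b=cv2.resize(w['img'],(400,300))
import sys;save(np.hstack([a,b]),sys.argv[1])
E
python3 m.py c9.png
```

```text
25.65 [ 0.54421633 -0.15764965  0.15779441] [-0.49479368 -0.67719078 -0.65480959] 0.030538903314575695
0 rule 0.64 [ 0.5399 -0.1616  0.1481] bed [0.04   0.0008 0.0043]
0 rule_edge_left 0.72 [ 0.5224 -0.0842  0.1227] bed [ 0.0175  0.0808 -0.0017]
0 rule_edge_right 0.79 [ 0.5185 -0.2368  0.1409] bed [ 0.0129 -0.0729  0.0014]
0 rule_edge_right 0.49 [ 0.5207 -0.0851  0.1214] bed [ 0.0153  0.08   -0.0021]
0 pointer_tip 0.98 [ 0.5054 -0.0635  0.1161] bed [0.0008 0.1023 0.0029]
1 rule 0.76 [ 0.5404 -0.1588  0.1455] bed [0.0393 0.0038 0.0021]
1 rule_edge_left 0.89 [ 0.5148 -0.0832  0.123 ] bed [0.0111 0.0818 0.0024]
1 pointer_tip 0.71 [ 0.5024 -0.0631  0.118 ] bed [-0.0008  0.1025  0.006 ]
2 rule_edge_left 0.57 [ 0.5212 -0.0839  0.1226] bed [ 0.0164  0.0811 -0.0012]
2 pointer_tip 0.69 [ 0.504  -0.062   0.1186] bed [0.0009 0.1035 0.0059]
```

Emit:
arm_command(
  claw=[0.33,0.33,0.33,0.33,0.33,0.33],
  dp=[
    [-0.0067,-0.008,0],
    [0,0,-0.0075],
    [0,0,-0.0075],
    [-0.005,0,0],
    [-0.005,0,0],
    [0,0,0],
  ],
  twist=[0,0,0,0,0,0],
  newtons=20,
)

```text
time_s: 27.15
ee_pos: [0.534, -0.1624, 0.1489]
tcp_rot: [3.142, 0.0, 1.58]
force: [1.2, 0.1, -0.3]
finger_gap: 0.0308
gripper_force: 0.0
```

Emit:
arm_command(
  claw=[0.33,0.33,0.33],
  dp=[
    [-0.0029,-0.0002,-0.0016],
    [-0.0029,-0.0002,-0.0016],
    [0,0,0],
  ],
  twist=[0,0,0],
)

```text
time_s: 27.52
ee_pos: [0.5306, -0.1627, 0.1468]
tcp_rot: [-3.141, -0.0, 1.58]
force: [-0.6, -0.1, 0.3]
finger_gap: 0.0307
gripper_force: 0.0
```

```bash
python3 m.py c10.png
```

```text
27.525 [ 0.53059657 -0.16270067  0.14679401] [-0.59260619 -0.05126251  0.33707715] 0.03071044873013985
0 rule 0.74 [ 0.5347 -0.1613  0.1425] bed [0.0327 0.0018 0.002 ]
0 rule_edge_right 0.92 [ 0.5094 -0.2388  0.1394] bed [ 0.0041 -0.0746  0.0044]
0 pointer_tip 0.79 [ 0.5057 -0.0655  0.1175] bed [0.0016 0.1001 0.0038]
1 rule 0.9 [ 0.536  -0.1602  0.1431] bed [0.0342 0.0028 0.002 ]
1 rule_edge_left 0.98 [ 0.5127 -0.0858  0.1198] bed [0.0075 0.0796 0.0004]
1 pointer_tip 0.77 [ 0.5058 -0.0625  0.1194] bed [0.0028 0.1029 0.0056]
1 pointer_tip 0.63 [ 0.5397 -0.1569  0.1429] bed [0.0376 0.006  0.0004]
2 rule 0.89 [ 0.535  -0.1596  0.1418] bed [0.0328 0.0035 0.0015]
2 rule_edge_left 0.73 [ 0.5066 -0.0672  0.1223] bed [0.0046 0.0979 0.0073]
2 rule_edge_left 0.67 [ 0.5171 -0.0822  0.1202] bed [ 0.0118  0.0831 -0.0011]
2 pointer_tip 0.6 [ 0.5031 -0.0619  0.1194] bed [0.0005 0.1035 0.007 ]
```

Emit:
arm_command(
  claw=[0.33,0.33],
  dp=[
    [-0.0029,-0.0002,-0.0016],
    [0,0,0],
  ],
  twist=[0,0],
)

```text
time_s: 28.52
ee_pos: [0.5299, -0.1629, 0.1464]
tcp_rot: [3.139, 0.0, 1.58]
force: [3.0, -0.1, 2.0]
finger_gap: 0.0303
gripper_force: 1.7
```

Emit:
arm_command(
  claw=[0.33,0.33],
  dp=[
    [-0.0029,-0.0002,-0.0016],
    [0,0,0],
  ],
  twist=[0,0],
)

```text
time_s: 28.78
ee_pos: [0.5296, -0.163, 0.1463]
tcp_rot: [3.136, 0.001, 1.58]
force: [7.1, 1.9, 5.1]
finger_gap: 0.0311
gripper_force: 3.7
```

Emit:
arm_command(
  claw=[0.33,0.33,0.33,0.33,0.33,0.33,0.33,0.33,0.33,0.33,0.33],
  dp=[
    [0.005,0,0.003],
    [0.005,0,0.003],
    [0,0,0.02],
    [0,0,0.03],
    [0,0,0.07],
    [0,0,0.07],
    [-0.03,0.08,0],
    [-0.03,0.08,0],
    [-0.03,0.08,0],
    [-0.03,0.08,0],
    [0,0,0],
  ],
  twist=[0,0,0,0,0,0,0,0,0,0,0],
)

```text
time_s: 30.15
ee_pos: [0.4598, 0.0316, 0.2635]
tcp_rot: [3.141, -0.0, 1.584]
force: [-0.7, 0.3, -1.4]
finger_gap: 0.0309
gripper_force: 0.0
```

```bash
python3 - <<'E'
from h import *
F=frame(C,PHI,TM)
from collections import defaultdict
A=defaultdict(list)
for k in range(3):
 for c in ('scene','top'):
  q=cams.snapshot(c)
  for n in ['rule','rule_edge_left','rule_edge_right','pointer_tip','marker_face']:
   for x in models.mark_of(n,q)[:3]:
    if abs(x['xyz'][1]+.16)<.12 and x['xyz'][2]>.05: A[n].append(np.round(F[0].T@(x['xyz']-F[1]),4));break
  if c=='top': t=q
  else: d=q
for n in A: print(n,np.mean(A[n],0),np.std(A[n],0))
a=cv2.resize(d['img'][220:320,165:295],(390,300),interpolation=cv2.INTER_CUBIC);b=cv2.resize(t['img'][185:300,330:460],(400,354),interpolation=cv2.INTER_CUBIC)[:300]
save(np.hstack([a,b]),'c11.png');save(t['img'],'t11.png');save(d['img'],'s11.png')
print(robot.sense()['time_s'],robot.sense()['ee_pos'])
E
```

```text
rule [0.03385    0.00505    0.00048333] [0.0006702  0.00088081 0.00157207]
rule_edge_left [0.01088333 0.08176667 0.0004    ] [0.00175063 0.00092856 0.00156844]
rule_edge_right [ 0.00381667 -0.07211667  0.0008    ] [0.00143923 0.00283515 0.00073711]
pointer_tip [0.00055    0.10141667 0.00506667] [0.00090508 0.00142994 0.00255125]
marker_face [0.001825 0.07735  0.00475 ] [0.00132736 0.04310948 0.00179792]
31.95 [0.46127636 0.02907511 0.26255275]
```

View pics/c11.png

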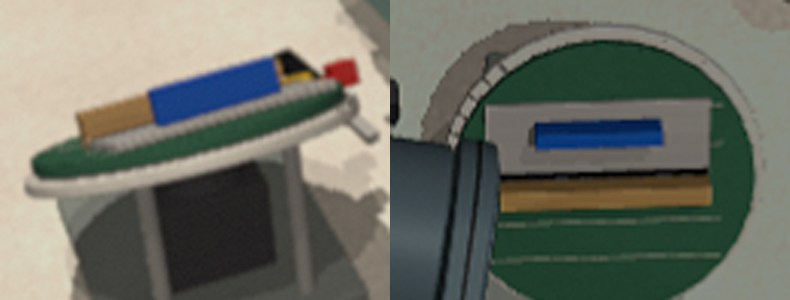

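Emit:
arm_command(
  claw=[0.33,0.33,0.33,0.33,0.33],
  dp=[
    [0,0.08,0],
    [0,0.08,0],
    [0,0.08,0],
    [0,0.08,0],
    [0,0,0],
  ],
  twist=[0,0,0,0,0],
)

```text
time_s: 32.58
ee_pos: [0.4607, 0.2238, 0.2623]
tcp_rot: [-3.141, -0.001, 1.585]
force: [0.2, -0.5, 0.8]
finger_gap: 0.0308
gripper_force: 0.0
```

```bash
cat > fit.py <<'E'
from h import *
F=frame(C,PHI,TM)
def bp(d,uv,z):
    o,r=ray(d,uv); n=F[0][:,2]; q=F[1]+z*n; p=o+r*((q-o)@n)/(r@n); return F[0].T@(p-F[1])
d=cams.snapshot('top');im=d['img'].astype(int);h=cv2.cvtColor(d['img'],cv2.COLOR_RGB2HSV);save(d['img'],'t12.png')
R_,G,B=im[...,0],im[...,1],im[...,2]
reg=np.zeros(R_.shape,bool);reg[190:300,330:460]=True
def line(m,z,nm):
    n,l,s,c=cv2.connectedComponentsWithStats((m&reg).astype(np.uint8));i=1+np.argmax(s[1:,4])
    ys,xs=np.where(l==i);P=np.array([bp(d,p,z) for p in zip(xs.astype(float),ys.astype(float))])
    k=np.polyfit(P[:,1],P[:,0],1)
    print(nm,len(xs),'slope',k[0],'x0',k[1],'y',P[:,1].min(),P[:,1].max(),'x',np.percentile(P[:,0],[2,98]))
line((h[...,0]>100)&(h[...,0]<130)&(h[...,1]>120)&(h[...,2]>60),.032,'ridge')
line((h[...,0]>8)&(h[...,0]<24)&(h[...,1]>80)&(h[...,2]>110),.025,'fence top')
line((h[...,0]>8)&(h[...,0]<24)&(h[...,1]>80)&(h[...,2]>50),.025,'fence all')
line((abs(R_-G)<18)&(abs(G-B)<25)&(h[...,1]<50)&(h[...,2]>90),.006,'plate')
# black-stripe rows / fence per column, printed as brightness profile
for u in (368,380,392,404,416,428): print(u,[tuple(im[v,u]) for v in range(236,250)])
E
python3 fit.py | sed 's/np.int64(\([0-9]*\))/\1/g'
```

```text
ridge 352 slope 0.01941701969730514 x0 0.054102094579707834 y -0.04082982884275385 0.04727582655856576 x [0.04442536 0.06379565]
fence top 310 slope 0.014464286487249936 x0 0.0004179957784230245 y -0.07332001433602317 0.0736441595157343 x [-0.00538476  0.00618576]
fence all 670 slope 0.016969774813531072 x0 0.004834090777040325 y -0.07549401463595912 0.07534713264439287 x [-0.00685744  0.01629465]
plate 6928 slope 0.03342055205672267 x0 -0.006327342078731115 y -0.13464861069560993 0.16377830993919285 x [-0.13706952  0.13256265]
368 [(115, 111, 104), (113, 110, 103), (114, 110, 103), (114, 110, 105), (106, 102, 96), (70, 67, 63), (2, 4, 6), (38, 33, 24), (70, 55, 35), (79, 59, 32), (79, 59, 32), (99, 75, 41), (121, 93, 52), (126, 96, 54)]
380 [(103, 99, 94), (103, 99, 94), (108, 104, 98), (114, 110, 104), (98, 93, 89), (47, 45, 43), (1, 4, 6), (54, 39, 22), (82, 63, 33), (79, 60, 32), (79, 59, 33), (109, 89, 50), (133, 108, 62), (128, 98, 56)]
392 [(103, 99, 94), (107, 103, 97), (113, 109, 103), (114, 110, 104), (92, 88, 83), (0, 1, 1), (34, 32, 29), (66, 54, 38), (82, 62, 35), (82, 61, 34), (86, 65, 36), (108, 83, 45), (123, 95, 54), (120, 92, 52)]
404 [(104, 100, 94), (107, 103, 96), (114, 110, 104), (107, 103, 97), (71, 68, 64), (4, 6, 9), (37, 30, 21), (69, 54, 32), (81, 60, 33), (80, 60, 32), (100, 76, 43), (121, 92, 52), (125, 96, 55), (124, 96, 54)]
416 [(113, 110, 103), (113, 109, 102), (116, 112, 105), (96, 92, 87), (21, 21, 22), (12, 14, 16), (58, 46, 30), (81, 60, 33), (80, 60, 34), (77, 57, 31), (102, 77, 42), (128, 98, 57), (126, 97, 56), (125, 95, 55)]
428 [(114, 110, 103), (113, 109, 103), (116, 112, 107), (93, 90, 85), (3, 3, 6), (27, 23, 19), (64, 50, 33), (81, 61, 32), (82, 62, 35), (88, 67, 37), (113, 87, 48), (129, 99, 56), (126, 97, 56), (123, 94, 52)]
```

```bash
python3 -c "
from cell import job;print(job.sign_off())"
```

```text
the job is handed in; nothing more can be done
None
```

I turned the bed until the pointer was about 2 mm from its place at the red marker, laid the steel rule flat and flush along the uphill side of the fence (centred to within about 5 mm), and handed the job in at about 33 s; no verdict was shown.

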